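Stand the screen of the large bench terminal upright

ROBOT

A 7-joint arm with a two-finger parallel gripper is mounted at the origin on a cart in front of the work surface, level with it; the furniture and walls round the work are solid. World frame = base frame: x ahead of the robot, y to its left, z up, the work surface at z = 0. Lengths are in mm, angles in rad, forces in N, time in s.
With the tool pointing down it reaches from about 400 to 850 mm from the base axis. Payload 4.5 kg.
Tool frame: the origin (TCP) lies midway between the tips of the shut fingers; the grasp point (between the pads) lies 19 mm behind it; z points along the fingers, y is the line along which they close (so a half turn about z gives the same grasp; the last joint's range is limited). The gripper opens to 85 mm and grips with 20 to 120 N. Pads are 22 mm wide; open, the fingers measure 114 mm over their backs; the gripper's body (76 mm by 85 mm) begins 54 mm behind the grasp point. The pads swing forward as they close: fully open they stand 13 mm farther back than shut.
Start: joints at [1.376, 0.689, -0.195, 1.565, 0.157, 0.902, -0.215], TCP at [141.784, -608.731, 208.317] pointing down, gripper open.
Joint ranges: [-3.01, 3.01], [-0.46, 2.08], [-1.47, 1.51], [0.13, 2.56], [-1, 4.14], [0.04, 2.09], [-2.66, 2.66]. Speed limits (rad/s): [2.57, 2.57, 3.14, 3.14, 3.14, 3.14, 3.14].

INTERFACE

Orientations are given as a rotation vector (axis times angle).
In Python, from plant import ctrl, cams gives the robot as it stands.
- The arm moves only by the shell command python3 -m jog 'ROWS' [OPENING] [FORCE]. ROWS is JSON, a list that holds one entry, the list of rows, each a list of 4 numbers: the shift along the tool's x, y, z each as a share of 0.025 m, from -1 to 1, then the turn about the tool's z as a share of 6 degrees, from -1 to 1. In form: [[[dx, dy, dz, roll], ...]]. A call has 1 to 12 rows; each row shifts and turns the commanded pose from where the row before left it, along the tool's axes as they then stand; what a row does not reach is not made up. A row lasts 1/10 s, in which the tool goes at most 50 mm and 8.59 degrees, less where a joint would pass 70% of its speed; a pose out of reach is approached as far as the arm can. A call with a number of a shift or a turn outside -1 to 1 is refused whole. A call with a gripper value outside its range is refused whole. OPENING is the finger opening in mm, from 0 to 85.4, set as the call begins (- or left out, the last holds). The fingers move at their own pace and stop on an object; FORCE is the grip in N (left out, the last holds). Time passes only in rows, so rows that do not move let the fingers close. It gives the time, the measured TCP pose, the force, the opening and the grip force at its end, in the units of the state.
- ctrl.get_state(): the state, without advancing time (a new reading comes with each control period).
- cams.get_image(name): name is "scene" or "top" or "wrist"; returns a dict with "img" (480x640x3 uint8, red, green, blue), "K" (3x3 intrinsics, pixels), "eye" and "rotation" of the camera in the world. Camera axes: x right, y down, z forward; pixel columns grow to the right and rows downward; lengths in mm; the calibration is good to about 2 mm. A picture is of the moment at which its call begins. There is no depth.
- ctrl.finish_job(): hands the job in; it is judged then, once.
The state is a dict: "t": time; "qpos": joint angles; "qd": joint speeds; "effort": joint torques, N m; "eef_pos": TCP position; "ee_rot": TCP orientation; "wrist_force": force on the tool from outside, world axes, zero at the start; "wrist_torque": the same for the moment, N m; "width": finger opening in mm; "gripper_force": force on a finger pad.
Only numpy, scipy, OpenCV 4.12 (cv2) and the standard library are available. Lean on these libraries where they do the work, as an engineer would, in place of code of your own. Each camera call takes 0.05 s, during which the arm holds its last target. There are 200 camera calls.

TASK

Two grey folding terminals lie on the worktop like small laptops, their lids down or just ajar. Take the larger one by the black grip on the front edge of its lid, raise the lid until the screen stands upright, at 90 degrees to the worktop, and let go of it there. Leave the smaller terminal shut.

Things in the scene. Friction and masses are not known exactly. Their poses are not given: they have to be found in the camera images.
- large_lid (a joint): Lid angle of the larger grey folding terminal, fixed to the worktop: 130 mm deep, 210 wide, 51 high when shut. 0 is shut, 1.571 upright, 2.3 its stop; starts at 0 to 0.3. The lid is a plate 12 mm thick, 128 mm from hinge axis to front edge, about 0.25 kg. The stiff hinge stays where it is let go; raising it takes about 3 to 5 N at the grip.
- large_grip (a point): Centre of that lid's black grip: a barrel 26 mm long (parallel to the hinge), 18 mm thick, on a stem in the middle of the front edge; 158 mm from the hinge axis, 30 mm beyond the lid's edge, 45 mm above the worktop when shut. Pinch its two flat ends from above, fingers closing parallel to the hinge: it pivots between them as the lid turns, so the gripper can go on pointing down.
- large_hinge (a point): Middle of the hinge axis at the back of the larger terminal's case, 45 mm above the worktop. Its y axis is the hinge axis, its x axis points level from the front of the case to the back; it stays with the case. The grip swings about this axis on a circle, upwards from in front of it.
- small_lid (a joint): Lid angle of the smaller grey folding terminal of the same make (100 mm deep, 140 mm wide, same height and grip), fixed beside the larger one, on either side of it. 0 is shut, where it starts; it must stay shut.

How it is judged:
By the outcome, as a careful person would: the job done as asked, in the order asked, and still so for the second after the job is handed in, with the robot touching nothing.
It also fails if it takes over 35 s, if anything falls off the work surface, if the arm or the gripper's body presses on something with over 40 N, if the wrist force passes 120 N, or if a joint passes its speed limit or range.

## Working session

There is one attempt and no reset: what is moved stays moved. The work goes in short steps, Python scripts to look and compute and a shell command to move; the robot and the scene stay as the last step left them, time stands still between calls to the robot, and variables do not carry over. Pictures are saved under pics/ and viewed, at most 10 in all, crops included, and the job is handed in when it is done.

```bash
ls; mkdir -p pics; python3 - <<'E'
from plant import ctrl,cams
import cv2,pickle
d={}
for n in("top","scene"):
    d[n]=cams.get_image(n); cv2.imwrite(f"pics/{n}0.png",d[n]["img"][:,:,::-1])
    print(n,d[n]["eye"],d[n]["rotation"],d[n]["K"])
pickle.dump(d,open("im0.pkl","wb"))
s=ctrl.get_state();print(s)
E
```

```text
pics
top [ 492.54032697    6.20623218 1176.67379448] [-2.23878099  2.18328472 -0.09574805] [[604.84850418   0.         322.49532508]
 [  0.         604.84850418 241.62794959]
 [  0.           0.           1.        ]]
scene [ 69.68450775  34.02160097 960.45519261] [-1.87384964  1.97833539 -0.54319262] [[527.98193965   0.         324.29478155]
 [  0.         527.98193965 239.92712767]
 [  0.           0.           1.        ]]
{'t': 0.1, 'qpos': array([ 1.37580651,  0.68988541, -0.19452964,  1.56624456,  0.15729417,
        0.90252501, -0.21510174]), 'qd': array([ 0.00034496, -0.00099794, -0.00130627, -0.00261852, -0.00068807,
        0.00113845, -0.00032463]), 'effort': array([-3.98315722e-03, -5.40595365e+01, -1.27204500e+00, -1.58985329e+01,
        9.27530229e-03,  4.31174529e-03, -1.04349263e-05]), 'eef_pos': array([ 141.56497772, -608.10969332,  207.57249637]), 'ee_rot': array([-3.11941290e+00, -3.58534395e-01,  4.81186692e-04]), 'wrist_force': array([0.04764295, 0.57725503, 0.17607503]), 'wrist_torque': array([-0.05844653, -0.05002252,  0.02015907]), 'gripper_force': 0.0, 'width': 85.24684225375319}
```

View pics/top0.png

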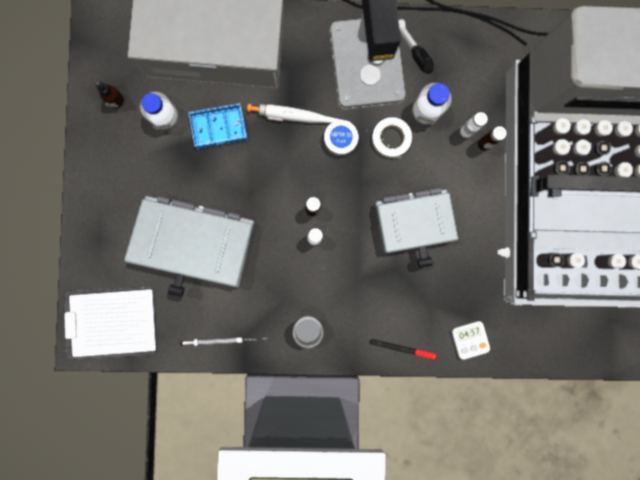

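View pics/scene0.png

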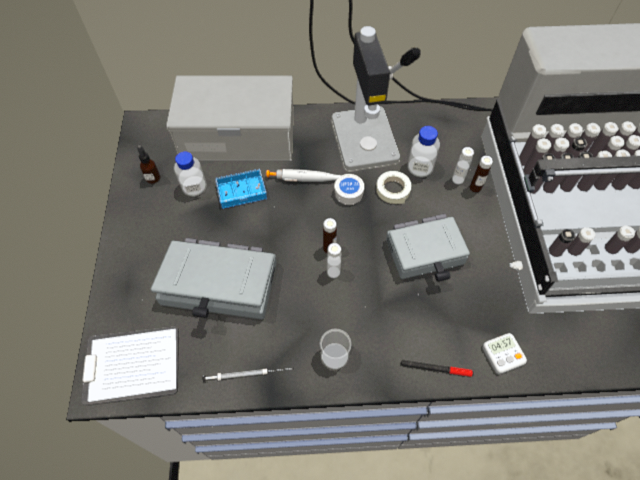

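The larger terminal is on the left: top view about (190,242), with its grip at about (176,288), and scene view grip at about (202,306). The smaller one is on the right at (418,222), with its grip at (424,258). Next I'll triangulate the lid corners and the grip.

```bash
cat > h.py <<'E'
import numpy as np,cv2
from scipy.spatial.transform import Rotation as R
def ray(c,p):
    M=R.from_rotvec(c["rotation"]).as_matrix() if np.shape(c["rotation"])==(3,) else np.array(c["rotation"])
    d=M@np.linalg.inv(c["K"])@np.array([p[0],p[1],1.]); return np.array(c["eye"]),d/np.linalg.norm(d)
def plane(c,p,z):
    e,d=ray(c,p); return e+d*(z-e[2])/d[2]
def tri(c1,p1,c2,p2):
    a,u=ray(c1,p1);b,v=ray(c2,p2)
    s=np.linalg.lstsq(np.c_[u,-v],b-a,rcond=None)[0]
    return (a+u*s[0]+b+v*s[1])/2, np.linalg.norm(a+u*s[0]-b-v*s[1])
E
python3 - <<'E'
import pickle;from h import *
d=pickle.load(open("im0.pkl","rb"))
crops=[]
for n,(x,y) in(("top",(110,185)),("scene",(140,225))):
    im=d[n]["img"]; g=im.min(2)
    m=((g>110)*255).astype(np.uint8)
    m=cv2.morphologyEx(m,cv2.MORPH_OPEN,np.ones((3,3)))
    for c in cv2.findContours(m,cv2.RETR_EXTERNAL,cv2.CHAIN_APPROX_NONE)[0]:
        if cv2.contourArea(c)>1500 and x<c[:,0,0].mean()<x+150 and y<c[:,0,1].mean()<y+130:
            q=cv2.approxPolyDP(cv2.convexHull(c),6,True)[:,0]
            print(n,q.tolist())
            for p in q: print(p,plane(d[n],p,51).round(0))
    cr=im[y:y+125,x:x+150,::-1]
    crops.append(np.clip(cv2.resize(cr,None,fx=2.6,fy=4,interpolation=cv2.INTER_CUBIC).astype(float)*1.6,0,255))
cv2.imwrite("pics/crop.png",np.hstack(crops))
p=tri(d["top"],(176,288),d["scene"],(202,306));print(p)
E
```

```text
top [[145, 196], [252, 220], [238, 285], [125, 261]]
[145 196] [628. 300.  51.]
[252 220] [589. 101.  51.]
[238 285] [468. 123.  51.]
[125 261] [507. 331.  51.]
scene [[171, 241], [274, 254], [262, 312], [151, 290]]
[171 241] [620. 308.  51.]
[274 254] [579. 103.  51.]
[262 312] [458. 126.  51.]
[151 290] [514. 336.  51.]
(array([460.63112079, 229.79036359,  84.92889333]), np.float64(0.727733352159424))[ WARN:0@0.243] global loadsave.cpp:1063 imwrite_ Unsupported depth image for selected encoder is fallbacked to CV_8U.
```

View pics/crop.png

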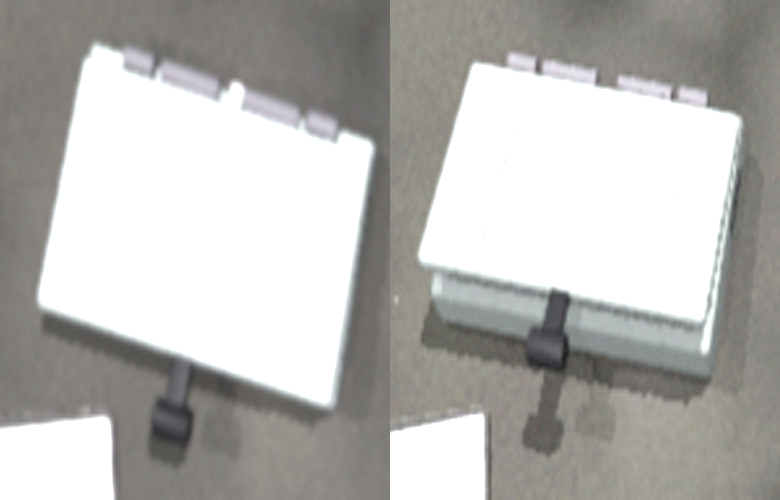

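The crop shows the lid ajar. The grip barrel is at top (176.2,290) and scene (200.4,311.2), and the hinge knuckles run from top (163,199.5) to (233.8,216.2).

```bash
python3 - <<'E'
import pickle;from h import *
from plant import ctrl
d=pickle.load(open("im0.pkl","rb"));T,S=d["top"],d["scene"]
G,e=tri(T,(176.2,290),S,(200.4,311.2));print("grip",G,e)
a=plane(T,(163,199.5),48);b=plane(T,(233.8,216.2),48)
print("knuck top",a,b)
a2=plane(S,(140+131/2.6,225+62/4),48);b2=plane(S,(140+303/2.6,225+97/4),48);print("knuck scene",a2,b2)
for u,v in((a,b),(a2,b2)):
    y=(u-v)[:2];y/=np.linalg.norm(y); x=np.array([y[1],-y[0]]); m=((u+v)/2)[:2]
    print("yaw",np.arctan2(y[1],y[0])*57.3-90,"mid",m,"G rel",(G[:2]-m)@x,(G[:2]-m)@y,"r",np.hypot((G[:2]-m)@x,G[2]-45),np.degrees(np.arctan2(G[2]-45,-(G[:2]-m)@x)))
M=R.from_rotvec(ctrl.get_state()["ee_rot"]).as_matrix();print(M)
E
```

```text
grip [456.55649513 233.57358637  71.36244482] 3.671962653366996
knuck top [623.03745052 266.9715102   48.        ] [595.49040093 134.97497879  48.        ]
knuck scene [621.1201906  270.59824923  48.        ] [593.81148717 137.98993034  48.        ]
yaw -11.782400217413382 mid [609.26392573 200.97324449] G rel -156.14682050658521 0.715608323090145 r 158.35658512080192 9.582942798086451
yaw -11.630759244225388 mid [607.46583889 204.29408978] G rel -153.71342677253207 -1.7610744893140586 r 155.95767395982998 9.73176862791499
[[ 9.73923653e-01  2.26875465e-01 -4.92090719e-04]
 [ 2.26875969e-01 -9.73922350e-01  1.59722870e-03]
 [-1.16886145e-04 -1.66722237e-03 -9.99998603e-01]]
```

Both views agree: the hinge middle is near (608,203,45), yaw -11.7°, radius about 157 and lid angle about 9.7°. I'll roll the tool so its x axis matches the hinge x axis, lift, then travel.

```bash
python3 -m jog '[[[0,0,-1,1],[0,0,-1,1],[0,0,0,1],[0,0,0,1],[0,0,0,0.13]]]' 85; python3 -m jog '[[[0.54,-0.99,0,0],[0.54,-0.99,0,0],[0.54,-0.99,0,0],[0.54,-0.99,0,0],[0.54,-0.99,0,0],[0.54,-0.99,0,0],[0.54,-0.99,0,0],[0.54,-0.99,0,0],[0.54,-0.99,0,0],[0.54,-0.99,0,0],[0.54,-0.99,0,0],[0.54,-0.99,0,0]]]'; python3 -c "
from plant import ctrl
print(ctrl.get_state()['qpos'].round(2))"
```

```text
t: 0.6
eef_pos: [141.8, -608.4, 258.1]
ee_rot: [-3.125, 0.321, 0.001]
wrist_force: [0.2, -0.0, -0.2]
width: 84.9
gripper_force: 0.0
t: 1.8
eef_pos: [360.9, -349.5, 258.0]
ee_rot: [-3.125, 0.316, 0.001]
wrist_force: [-0.4, 0.4, 0.8]
width: 85.0
gripper_force: 0.0
[ 0.73  0.46 -0.08  1.87  0.05  0.82 -1.15]
```

```bash
python3 -m jog '[[[0.06,-0.94,0,0],[0.06,-0.94,0,0],[0.06,-0.94,0,0],[0.06,-0.94,0,0],[0.06,-0.94,0,0],[0.06,-0.94,0,0],[0.06,-0.94,0,0],[0.06,-0.94,0,0],[0.06,-0.94,0,0],[0.06,-0.94,0,0],[0.06,-0.94,0,0]]]'; python3 -m jog '[[[-0.12,-0.95,0,0],[-0.12,-0.95,0,0],[-0.12,-0.95,0,0],[-0.12,-0.95,0,0],[-0.12,-0.95,0,0],[-0.12,-0.95,0,0],[-0.12,-0.95,0,0],[-0.12,-0.95,0,0],[-0.12,-0.95,0,0],[-0.12,-0.95,0,0],[-0.12,-0.95,0,0],[-0.12,-0.95,0,0]]]';  python3 -m jog '[[[-0.12,-0.95,0.5,0],[-0.12,-0.95,0.5,0],[0,0,0.5,0],[0,0,0.5,0]]]'; python3 - <<'E'
from plant import ctrl,cams
import cv2,pickle
from h import *
print(ctrl.get_state()['qpos'].round(2))
w=cams.get_image("wrist");pickle.dump(w,open("w.pkl","wb"));cv2.imwrite("pics/w1.png",w["img"][:,:,::-1])
M=R.from_rotvec(w["rotation"]).as_matrix();c=M.T@(np.array([456.5,233.5,71.4])-w["eye"]);print(w["K"]@c/c[2],w["eye"])
E
```

```text
t: 2.9
eef_pos: [428.9, -99.8, 258.1]
ee_rot: [3.126, -0.316, -0.001]
wrist_force: [-0.0, -0.8, 0.1]
width: 85.6
gripper_force: 0.0
t: 4.1
eef_pos: [451.1, 186.4, 257.9]
ee_rot: [3.125, -0.315, -0.001]
wrist_force: [0.9, -0.4, 0.3]
width: 85.0
gripper_force: 0.0
t: 4.5
eef_pos: [454.7, 234.3, 207.3]
ee_rot: [3.126, -0.313, -0.001]
wrist_force: [-0.0, 0.2, -0.9]
width: 85.1
gripper_force: 0.0
[-0.5   0.54 -0.11  1.91  0.09  0.7  -2.43]
[319.43542361 222.15021367   1.        ] [530.51528763 220.14685759 373.13718646]
```

View pics/w1.png

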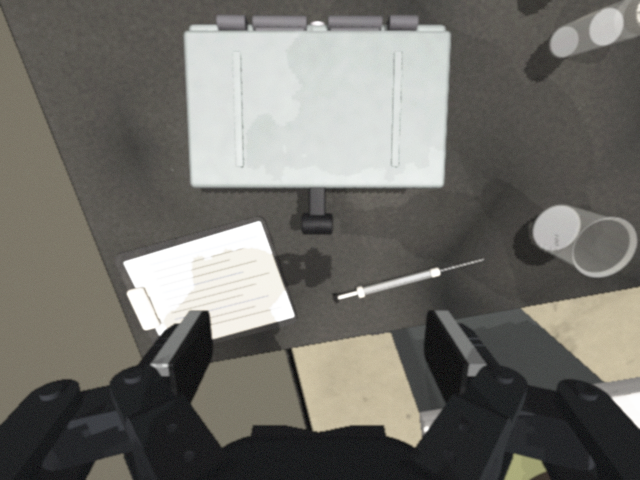

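The wrist view shows the barrel at (317,224) against a predicted (319,222), so the estimate is within about 1 mm. The hinge line is level, so the yaw is right. Next I descend and close.

```bash
python3 -m jog '[[[0.05,0,0.9,0],[0,0,0.9,0],[0,0,0.9,0],[0,0,0.9,0],[0,0,0.9,0],[0,0,0.9,0],[0,0,0.9,0],[0,0,0,0]]]'; python3 -m jog '[[[0,0,0,0],[0,0,0,0],[0,0,0,0],[0,0,0,0],[0,0,0,0],[0,0,0,0],[0,0,0,0],[0,0,0,0]]]' 15 40; python3 - <<'E'
from plant import cams
import cv2
cv2.imwrite("pics/w2.png",cams.get_image("wrist")["img"][:,:,::-1])
E
```

```text
t: 5.35
eef_pos: [454.7, 232.1, 48.7]
ee_rot: [3.123, -0.317, -0.006]
wrist_force: [-0.3, -0.5, 0.3]
width: 84.8
gripper_force: 0.0
t: 6.15
eef_pos: [457.1, 234.9, 51.1]
ee_rot: [-3.123, 0.317, -0.003]
wrist_force: [0.6, 5.3, 1.9]
width: 24.1
gripper_force: 39.1
```

View pics/w2.png

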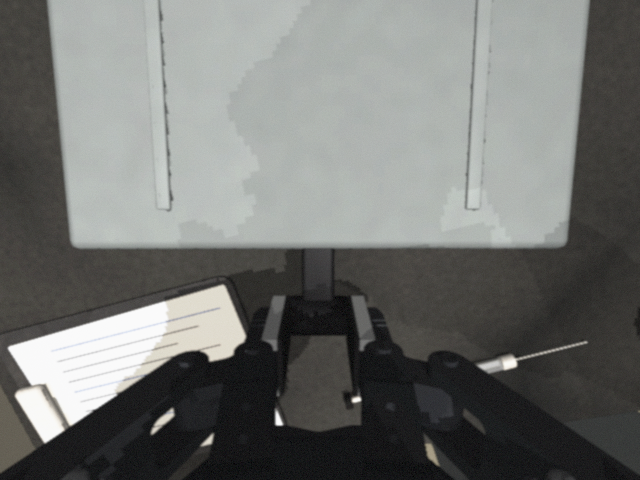

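Gripped: width 24 mm, force 39 N, barrel at (318,312). It looks close to the fingertips, so I'll check by projecting the expected points. I'll also work out the arc.

```bash
python3 - <<'E'
from plant import cams,ctrl
from h import *
w=cams.get_image("wrist");s=ctrl.get_state();p=s["eef_pos"];M=R.from_rotvec(s["ee_rot"]).as_matrix();C=R.from_rotvec(w["rotation"]).as_matrix()
print(p, s["wrist_force"])
def pr(X): c=C.T@(X-w["eye"]); return (w["K"]@c/c[2])[:2].round(0)
for z in(0,-10,-19,-25):
  for x in(-11,0,11): print(z,x,pr(p+M@[x,0,z]))
for q in (8.,9.7,11):
  a=np.radians(q);H=np.array([608.4,202.6]);g=H-158*np.cos(a)*np.array([.979,-.203]);print("barrel",q,pr(np.r_[g,45+158*np.sin(a)]))
E
```

```text
[457.0507628  234.9004049   51.06620338] [0.42586856 5.04663161 0.94318689]
0 -11 [320. 313.]
0 0 [320. 293.]
0 11 [320. 272.]
-10 -11 [320. 323.]
-10 0 [320. 302.]
-10 11 [320. 280.]
-19 -11 [320. 333.]
-19 0 [320. 311.]
-19 11 [320. 288.]
-25 -11 [320. 340.]
-25 0 [320. 318.]
-25 11 [320. 294.]
barrel 8.0 [322. 311.]
barrel 9.7 [322. 315.]
barrel 11 [322. 317.]
```

The grasp point projects to (320,311), right on the barrel, so the grasp is good. Now the arc rows.

```bash
python3 - <<'E'
import numpy as np
a=np.radians(np.linspace(9.7,90,23));x=-np.cos(a)*158/25;z=-np.sin(a)*158/25
print(np.degrees(a).round(1));print([[round(p,2),0,round(q,2),0] for p,q in zip(np.diff(x),np.diff(z))])
E
```

```text
[ 9.7 13.4 17.  20.7 24.3 28.  31.6 35.2 38.9 42.6 46.2 49.8 53.5 57.1
 60.8 64.4 68.1 71.8 75.4 79.  82.7 86.4 90. ]
[[np.float64(0.08), 0, np.float64(-0.39), 0], [np.float64(0.11), 0, np.float64(-0.39), 0], [np.float64(0.13), 0, np.float64(-0.38), 0], [np.float64(0.15), 0, np.float64(-0.37), 0], [np.float64(0.18), 0, np.float64(-0.36), 0], [np.float64(0.2), 0, np.float64(-0.35), 0], [np.float64(0.22), 0, np.float64(-0.34), 0], [np.float64(0.24), 0, np.float64(-0.32), 0], [np.float64(0.26), 0, np.float64(-0.31), 0], [np.float64(0.28), 0, np.float64(-0.29), 0], [np.float64(0.3), 0, np.float64(-0.27), 0], [np.float64(0.32), 0, np.float64(-0.25), 0], [np.float64(0.33), 0, np.float64(-0.23), 0], [np.float64(0.34), 0, np.float64(-0.21), 0], [np.float64(0.36), 0, np.float64(-0.19), 0], [np.float64(0.37), 0, np.float64(-0.16), 0], [np.float64(0.38), 0, np.float64(-0.14), 0], [np.float64(0.39), 0, np.float64(-0.11), 0], [np.float64(0.39), 0, np.float64(-0.09), 0], [np.float64(0.4), 0, np.float64(-0.06), 0], [np.float64(0.4), 0, np.float64(-0.04), 0], [np.float64(0.4), 0, np.float64(-0.01), 0]]
```

```bash
python3 -m jog '[[[0.08,0,-0.39,0],[0.11,0,-0.39,0],[0.13,0,-0.38,0],[0.15,0,-0.37,0],[0.18,0,-0.36,0],[0.2,0,-0.35,0],[0.22,0,-0.34,0],[0.24,0,-0.32,0],[0,0,0,0]]]' 15 40
```

```text
t: 7.15
eef_pos: [491.2, 227.9, 123.9]
ee_rot: [-3.121, 0.321, -0.007]
wrist_force: [3.8, 5.3, -3.0]
width: 23.2
gripper_force: 40.2
```

```bash
python3 -m jog '[[[0.26,0,-0.31,0],[0.28,0,-0.29,0],[0.3,0,-0.27,0],[0.32,0,-0.25,0],[0.33,0,-0.23,0],[0.34,0,-0.21,0],[0.36,0,-0.19,0],[0.37,0,-0.16,0],[0.38,0,-0.14,0],[0.39,0,-0.11,0],[0.39,0,-0.09,0],[0,0,0,0]]]'; python3 - <<'E'
from plant import cams
import cv2,pickle,numpy as np
d={n:cams.get_image(n) for n in("top","scene")};pickle.dump(d,open("im1.pkl","wb"))
a=d["top"]["img"][170:320,80:300];b=d["scene"]["img"][170:320,120:340]
cv2.imwrite("pics/lift.png",cv2.resize(np.hstack([a,b])[:,:,::-1],None,fx=1.8,fy=1.8*2,interpolation=cv2.INTER_CUBIC))
E
```

```text
t: 8.35
eef_pos: [579.2, 210.0, 179.2]
ee_rot: [-3.122, 0.318, 0.002]
wrist_force: [0.5, 6.1, 0.7]
width: 21.9
gripper_force: 39.5
```

View pics/lift.png

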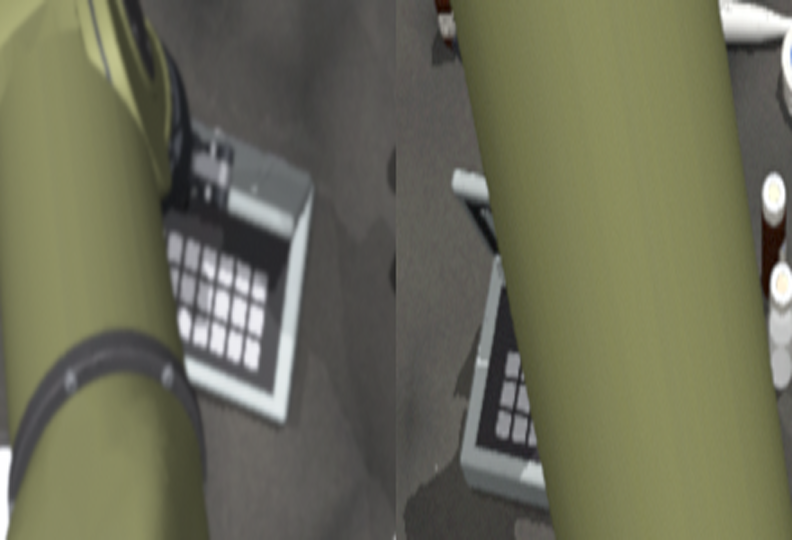

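The lid is up and held, at about 79° from the arm pose: its edge shows in both crops and the keypad is exposed. I'll finish the arc.

```bash
python3 -m jog '[[[0.4,0,-0.06,0],[0.4,0,-0.04,0],[0.4,0,-0.01,0],[0,0,0,0],[0,0,0,0]]]'; python3 - <<'E'
from plant import cams,ctrl
from h import *
import pickle
p=ctrl.get_state()["eef_pos"];print(p,"u",(p[:2]-[608.4,202.6])@[.979,-.203])
w=cams.get_image("wrist");pickle.dump(w,open("w3.pkl","wb"));cv2.imwrite("pics/w3.png",w["img"][:,:,::-1])
C=R.from_rotvec(w["rotation"]).as_matrix()
H=np.array([608.4,202.6]);xh=np.array([.979,-.203]);yh=np.array([.203,.979])
for deg in(85,90,95):
  for r,v in((128,-105),(128,0),(128,105),(158,0)):
    a=np.radians(deg)
    # bottom (screen) face is offset: mid-plane
    X=np.r_[H-r*np.cos(a)*xh+v*yh,45+r*np.sin(a)];c=C.T@(X-w["eye"]);print(deg,r,v,(w["K"]@c/c[2])[:2].round(0))
E
```

```text
t: 8.95
eef_pos: [609.3, 203.8, 182.3]
ee_rot: [-3.122, 0.317, -0.002]
wrist_force: [3.1, 6.5, -0.4]
width: 21.6
gripper_force: 39.3
[609.32204268 203.82739363 182.29801763] u 0.6535188750553377
85 128 -105 [521. 306.]
85 128 0 [322. 305.]
85 128 105 [124. 305.]
85 158 0 [323. 341.]
90 128 -105 [525. 287.]
90 128 0 [322. 286.]
90 128 105 [120. 286.]
90 158 0 [323. 314.]
95 128 -105 [529. 267.]
95 128 0 [323. 266.]
95 128 105 [117. 265.]
95 158 0 [323. 285.]
```

View pics/w3.png

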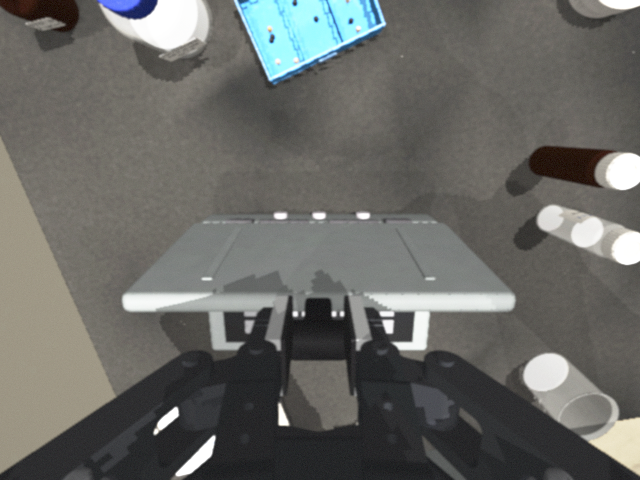

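The wrist view shows the lid edge face at y≈292–311 (mid 302) and the barrel at about y≈330. That suggests roughly 86°, short of 90°. I'll check the hinge's projection before correcting.

```bash
python3 - <<'E'
from h import *
import pickle
w=pickle.load(open("w3.pkl","rb"));C=R.from_rotvec(w["rotation"]).as_matrix()
H=np.array([608.4,202.6]);xh=np.array([.979,-.203]);yh=np.array([.203,.979])
def pr(u,v,z):
    c=C.T@(np.r_[H+u*xh+v*yh,z]-w["eye"]);return (w["K"]@c/c[2])[:2].round(1)
print("hinge",pr(0,-50,45),pr(0,50,45),"case back bottom",pr(6,0,0),"case front top L/R",pr(-124,105,39),pr(-124,-105,39))
for deg in(84,86,88,90):
  a=np.radians(deg)
  for t in(-6,6):  # lid faces: t>0 is back (outer) face
    f=lambda r:pr(-r*np.cos(a)+t*np.sin(a),0,45+r*np.sin(a)+t*np.cos(a))[1]
    print(deg,t,f(0),f(128))
g=cv2.cvtColor(w["img"],cv2.COLOR_RGB2GRAY)
for c in(165,200,450):print(c,g[205:320,c].tolist())
E
```

```text
hinge [380.  225.2] [262.4 224.8] case back bottom [320.9 207.3] case front top L/R [211.9 347.3] [429.  348.3]
84 -6 231.5 318.5
84 6 218.3 299.3
86 -6 231.6 311.6
86 6 218.2 291.6
88 -6 231.7 304.4
88 6 218.2 283.7
90 -6 231.8 296.9
90 6 218.1 275.6
165 [111, 110, 112, 117, 112, 116, 117, 118, 111, 109, 107, 103, 106, 110, 111, 115, 113, 112, 112, 107, 108, 111, 107, 108, 110, 109, 116, 112, 112, 112, 111, 107, 107, 105, 107, 106, 110, 115, 112, 110, 111, 106, 109, 111, 112, 111, 111, 117, 118, 125, 125, 123, 125, 127, 125, 127, 127, 125, 128, 124, 126, 128, 127, 128, 128, 129, 128, 131, 130, 131, 130, 130, 132, 129, 128, 130, 129, 129, 129, 131, 133, 131, 134, 136, 131, 134, 144, 163, 189, 211, 228, 235, 239, 243, 245, 246, 248, 248, 247, 247, 237, 203, 175, 167, 160, 144, 124, 94, 76, 68, 68, 70, 68, 65, 69]
200 [111, 115, 113, 113, 109, 110, 112, 114, 117, 117, 113, 109, 108, 104, 105, 107, 111, 118, 122, 125, 125, 123, 124, 124, 124, 124, 126, 124, 124, 124, 123, 126, 123, 126, 122, 125, 125, 125, 126, 125, 128, 127, 126, 126, 129, 126, 126, 125, 127, 124, 130, 131, 128, 128, 1
[... 153 characters left out ...]
 137, 139, 160, 182, 208, 226, 236, 229, 195, 179, 179, 181, 182, 182, 178, 178, 174, 173, 167, 159, 143, 117, 91, 73, 76, 78, 77, 77, 78, 74]
450 [94, 94, 93, 91, 93, 92, 93, 96, 92, 93, 91, 94, 97, 95, 95, 98, 97, 98, 99, 96, 96, 94, 100, 104, 112, 122, 121, 121, 122, 123, 122, 123, 124, 125, 124, 123, 124, 126, 125, 124, 126, 124, 127, 123, 125, 124, 126, 127, 123, 128, 128, 127, 126, 124, 125, 124, 124, 126, 128, 127, 127, 128, 126, 128, 130, 129, 129, 128, 127, 128, 128, 126, 129, 128, 130, 128, 127, 128, 130, 128, 130, 129, 128, 130, 128, 129, 139, 156, 170, 184, 211, 225, 229, 230, 233, 236, 236, 237, 236, 233, 233, 231, 229, 225, 212, 187, 154, 122, 102, 102, 102, 104, 103, 105, 106]
```

The case edge matches the prediction and the lid reads about 86°, so the barrel has slid about 10 mm back in the pads. Safest is to open, centre on the barrel, regrip and push the rest.

```bash
python3 -m jog '[[[0,0,0,0],[0,0,0,0],[0,0,0,0]]]' 45; python3 -m jog '[[[-0.24,0,0,0],[-0.24,0,0,0],[0,0,0,0]]]'; python3 -m jog '[[[0,0,0,0],[0,0,0,0],[0,0,0,0],[0,0,0,0],[0,0,0,0]]]' 15 60; cat > edge.py <<'E'
from plant import cams,ctrl
from h import *
w=cams.get_image("wrist");C=R.from_rotvec(w["rotation"]).as_matrix()
p=ctrl.get_state()["eef_pos"];print(p,"u",(p[:2]-[608.4,202.6])@[.979,-.203])
H=np.array([608.4,202.6]);xh=np.array([.979,-.203]);yh=np.array([.203,.979])
def pr(u,v,z):
    c=C.T@(np.r_[H+u*xh+v*yh,z]-w["eye"]);return (w["K"]@c/c[2])[1]
g=cv2.blur(cv2.cvtColor(w["img"],cv2.COLOR_RGB2GRAY),(9,1)).astype(float)
for c in(140,165,490):
    y=np.where(g[:,c]>165)[0];y=y[(y>230)&(y<345)];print(c,y.min(),y.max())
for deg in(84,86,88,90,92):
  a=np.radians(deg);print(deg,[round(pr(-128*np.cos(a)+t*np.sin(a),0,45+128*np.sin(a)+t*np.cos(a))) for t in(6,-6)])
cv2.imwrite("pics/edge.png",w["img"][:,:,::-1])
E
python3 edge.py
```

```text
t: 9.3
eef_pos: [608.2, 199.8, 181.7]
ee_rot: [3.123, -0.321, -0.002]
wrist_force: [0.6, -0.2, 0.4]
width: 45.2
gripper_force: 0.0
t: 9.6
eef_pos: [595.6, 204.4, 182.3]
ee_rot: [3.125, -0.318, -0.002]
wrist_force: [-0.7, 0.2, 0.3]
width: 45.0
gripper_force: 0.0
t: 10.1
eef_pos: [597.5, 206.3, 183.1]
ee_rot: [-3.122, 0.317, -0.002]
wrist_force: [-0.4, 5.1, 4.7]
width: 23.1
gripper_force: 58.8
[597.50024235 206.33129772 183.09948477] u -11.42831617710627
140 271 289
165 271 289
490 271 288
84 [277, 297]
86 [269, 290]
88 [261, 283]
90 [253, 275]
92 [244, 267]
```

```bash
python3 -m jog '[[[0.15,0,0,0],[0.15,0,0,0],[0.15,0,0,0],[0,0,0,0],[0,0,0,0]]]'; python3 edge.py
```

```text
t: 10.65
eef_pos: [608.7, 204.1, 183.5]
ee_rot: [-3.122, 0.317, -0.003]
wrist_force: [-1.1, 5.1, 7.0]
width: 23.0
gripper_force: 58.9
[608.79337741 204.04658492 183.56930966] u 0.09145974487341646
140 276 294
165 276 294
490 277 293
84 [297, 316]
86 [290, 309]
88 [282, 302]
90 [274, 295]
92 [265, 287]
```

The lid edge now matches 90°. I'll release, rise and move clear.

```bash
python3 -m jog '[[[0,0,0,0],[0,0,0,0],[0,0,0,0],[0,0,0,0],[0,0,0,0]]]' 80; python3 edge.py; python3 -m jog '[[[0,0,-0.6,0],[0,0,-0.8,0],[0,0,-0.8,0],[0,0,-0.8,0],[0,0,-0.8,0],[0,0,-0.5,0],[-0.3,0.9,0,0],[-0.3,0.9,0,0],[-0.3,0.9,0,0],[-0.3,0.9,0,0],[-0.3,0.9,0,0],[-0.3,0.9,0,0]]]'; python3 -m jog '[[[-0.4,0.9,0,0],[-0.4,0.9,0,0],[-0.4,0.9,0,0],[-0.4,0.9,0,0],[-0.4,0.9,0,0],[-0.4,0.9,0,0],[0,0,0,0],[0,0,0,0]]]'; python3 - <<'E'
from plant import cams
import cv2,pickle,numpy as np
d={n:cams.get_image(n) for n in("top","scene")};pickle.dump(d,open("im2.pkl","wb"))
cv2.imwrite("pics/end.png",np.hstack([d["top"]["img"][100:400,60:460],d["scene"]["img"][100:400,100:500]])[:,:,::-1])
E
```

```text
t: 11.2
eef_pos: [608.0, 201.1, 182.0]
ee_rot: [3.124, -0.32, -0.001]
wrist_force: [-0.2, -0.3, -0.3]
width: 80.1
gripper_force: 0.0
[608.06181915 201.27585761 182.09013852] u -0.06227814455179096
140 278 295
165 278 295
490 277 292
84 [298, 317]
86 [291, 311]
88 [283, 303]
90 [274, 296]
92 [266, 288]
t: 12.45
eef_pos: [536.0, 77.6, 289.6]
ee_rot: [3.125, -0.319, -0.001]
wrist_force: [1.2, -0.2, -1.2]
width: 80.2
gripper_force: 0.0
t: 13.25
eef_pos: [450.7, -41.6, 289.9]
ee_rot: [-3.125, 0.321, -0.001]
wrist_force: [0.7, -0.1, 0.5]
width: 80.0
gripper_force: 0.0
```

View pics/end.png

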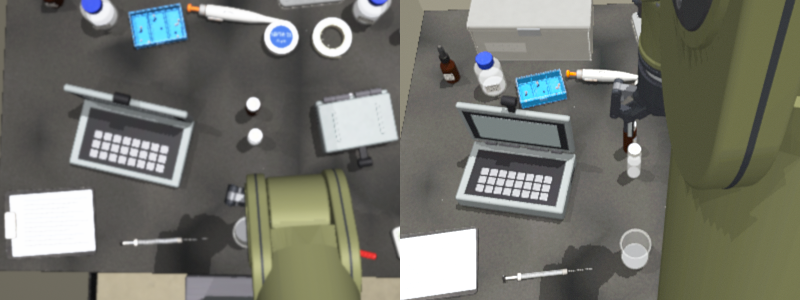

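The lid stands upright and the small terminal is still shut. Grip pixels are top (181,198.5) and scene (209,203). I'll triangulate once more, then hand in.

```bash
python3 - <<'E'
import pickle;from h import *
from plant import ctrl
d=pickle.load(open("im2.pkl","rb"))
G,e=tri(d["top"],(181,198.5),d["scene"],(209,203))
u=(G[:2]-[608.4,202.6])@[.979,-.203];a=np.degrees(np.arctan2(G[2]-45,-u));print(G,e,u,a)
if abs(a-90)<3: print(ctrl.finish_job())
E
```

```text
[608.71523347 205.28008453 192.99983669] 1.3514237580339834 -0.23544359664567316 89.90885183847016
the job is handed in; nothing more can be done
None
```

The larger terminal's lid stands upright (about 89.9° measured after letting go), the gripper is clear of everything, the smaller terminal is still shut, and the job is handed in at about 13 s.

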